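# Set the whey pump to speed four and start it

### The arm

A 6-joint arm with a two-finger parallel gripper is mounted at the origin on a cart in front of the work surface, level with it; the furniture and walls round the work are solid. World frame = base frame: x ahead of the robot, y to its left, z up, the work surface at z = 0. Lengths are in mm, angles in rad, forces in N, time in s.
With the tool pointing down it reaches from about 350 to 975 mm from the base axis. Payload 4.9 kg.
Tool frame: the origin (TCP) lies midway between the tips of the shut fingers; the grasp point (between the pads) lies 19 mm behind it (pinch_z is the distance from the TCP to the grasp point, in mm); z points along the fingers, y is the direction in which the jaws open and shut (so a half turn about z gives the same grasp; the last joint's range is limited). The gripper opens to 85 mm and grips with 20 to 120 N. Pads are 22 mm wide; open, the fingers measure 114 mm over their backs; the gripper's body (76 mm by 85 mm) begins 54 mm behind the grasp point. The pads swing forward as they close: fully open they stand 13 mm farther back than shut.
Start: joints at [-1.221, 0.053, 1.613, -0, 1.476, -0.119], TCP at [282.377, -557.553, 231.304] pointing down, gripper open.
Joint ranges: [-3.01, 3.01], [-1.01, 2.22], [0.06, 2.58], [-1.02, 4.17], [0.09, 2.62], [-3.14, 3.14]. Speed limits (rad/s): [2.57, 2.57, 3.14, 3.14, 3.14, 3.14].

### API

Orientations are given as a rotation vector (axis times angle).
In Python, from station import read_state, read_camera, hand_in, pinch_z gives the robot as it stands.
- The arm moves only by the tool carry_out, never from a script. Its argument "rows" is a list of rows, each a list of 4 numbers: the shift along the tool's x, y, z in units of 30 mm (1.0 is 30 mm), then the turn about the tool's z in units of 5 degrees (1.0 is 5 degrees). A call has 1 to 12 rows; each row shifts and turns the pose as measured when the row begins, along the tool's axes as they then stand; what a row does not reach is not made up. A row lasts 1/8 s, in which the tool goes at most 62.5 mm and 10.7 degrees, less where a joint would pass 70% of its speed; a pose out of reach is approached as far as the arm can. A call is refused whole if a number of a shift passes 1 or a number of a turn 1, either way. A call with a gripper value outside its range is refused whole. "jaw" is the finger opening in mm, from 0 to 85.4, set as the call begins (left out, the last holds). The fingers move at their own pace and stop on an object; the grip force is fixed at half the most. Time passes only in rows, so rows that do not move let the fingers close. It gives the time, the measured TCP pose, the force and the opening at its end, in the units of the state.
- read_state(): the state, without advancing time (a new reading comes with each control period).
- read_camera(name): name is "scene" or "top"; returns a dict with "img" (480x640x3 uint8, red, green, blue), "z_map" (480x640 float32, mm along the optical axis (not along the pixel's ray), 0 where there is no reading), "fx", "fy", "cx", "cy" (pixels), "k1" (the pictures are not rectified: a ray, as slopes to the right and down, at radius r is drawn at 1 + k1 r^2 times it, then the intrinsics apply), "eye" and "attitude" of the camera in the world. Camera axes: x right, y up, looking along -z (the intrinsics and any distortion apply to the point x, -y, -z); pixel columns grow to the right and rows downward; lengths in mm; the calibration is good to about 2 mm. A picture is of the moment at which its call begins.
- hand_in(): hands the job in, once; it reports no verdict.
The state is a dict: "t": time; "qpos": joint angles; "dq": joint speeds; "effort": joint torques, N m; "tool_pos": TCP position; "orientation": TCP orientation; "ft_force": force on the tool from outside, world axes, zero at the start; "moment": the same for the moment, N m; "grip_width": finger opening in mm.
Only numpy, scipy, OpenCV 4.12 (cv2) and the standard library are available. Lean on these libraries where they do the work, as an engineer would, in place of code of your own. Each camera call takes 0.05 s, during which the arm holds its last target.

### The job

Set the whey pump's control box to speed four and start it: with closed fingertips, push the pointer of the rotary selector clockwise, click by click, from where it stands to the fourth speed mark after the off ring, without overrunning into the fifth. Then press the small flat start button fully down and let it come back up. Do not grip anything, do not press the mushroom-headed stop button, and leave the cup, weight, clip and marker pen where they are.

Things in the scene. Friction and masses are not known exactly. Their poses are not given: they have to be found in the camera images.
- console: Steel control box of the whey pump, 220 mm deep (x), 270 mm wide (y), flat top panel 70 mm above the worktop; fixed. Origin: centre of its underside. Its +x points to its back (where the cable leaves), +y to the left of someone facing its front, z up. Place varies, yaw up to 0.3 rad either way.
- dial (a point): Where the selector's upright axis meets the panel top (70 mm above the worktop). Round it a flat dial plate (radius 60 mm, 2 mm thick), then black marks at radius 64 to 89 mm: an open ring for off at the console's left (+y), then clockwise from above a radial bar every 30 degrees for speeds 1 to 5, each longer than the last; speed 3 is at the back (+x).
- selector (a joint): Selector angle in rad, growing clockwise seen from above: 0 = off (pointer along console +y); a detent every 0.5236 rad, speed n at n x 0.5236, so speed four is 2.094. Starts at off, 1 or 2; end stops just outside 0 and 2.618. Pushing out of a detent takes about 0.13 N m (3 N at 45 mm from the axis); past half-way it snaps on to the next and stays.
- pointer: The selector's black grip: hub 42 mm across and a straight bar 12 mm wide, with white index line, reaching 58 mm from the axis. Bar sides run from 5 to 27 mm above the panel; the hub is as high. Origin on the axis at panel height, +x along the bar to its tip, z up. It counts as gripped if the middle between the finger pads comes into line with bar or hub while the fingers touch it.
- pointer_tip (a point): Middle of the end face of the pointer's bar: 58 mm from the turning axis, 16 mm above the panel.
- start (a joint): Travel of the start button in m: 0 = up, 0.006 = fully down; a spring brings it back up when let go (1.5 N to begin, 5 N fully down).
- start_top (a point): Centre of the top face of the start button: the small flat black round button (28 mm across, in a steel collar 44 mm across and 12 mm high) at the console's front right. 92 mm above the worktop when up; pressed straight down.
- stop (a joint): Travel of the stop button in m: 0 = up, 0.006 = fully down, sprung. Not to be pressed.
- stop_top (a point): Centre of the top of the stop button: the black mushroom head, 42 mm across, at the console's front left, 101 mm above the worktop.
- cup: Bystander: a small lidded sample cup, 50 mm across and 46 mm high, standing loose in front of the console. Origin: centre of its underside.
- weight: Bystander: a small metal weight with a knob, 42 mm across and 53 mm high, standing loose to the right of the console. Origin: centre of its underside.
- clip: Bystander: a flat clip, 20 x 72 x 14 mm, lying loose on the console's panel at the right rear. Origin: centre of its underside.
- marker_pen: Bystander: a marker pen, 127 mm long and 16 mm high, lying loose along the right side of the console. Origin: centre of its underside.

How it is judged (in metres and radians):
On the way, in this order (a step that is already met when the one before it is completed fails the run):
1. the selector stands at speed four (value of joint selector between 1.9744 and 2.2144 rad), for 0.2 s.
2. the start button is pressed fully down (value of joint start above 0.0045 m), for 0.05 s.
At the end, for the whole second after the job is handed in: The selector rests in the detent of speed four (2.094 rad, within 0.12 rad), the start button has been pressed (at least 4.5 mm of its 6 mm) after that and is up again (within 1.5 mm), the stop button is up (within 2 mm), and cup, weight, clip and marker pen are within 15 mm of where they stood (all of step 1 and velocity of joint selector between -0.1 and 0.1 rad/s and value of joint start below 0.0015 m and value of joint stop below 0.002 m and distance of each of cup, weight, clip, marker_pen from where it was at the start of the episode below 0.015 m); the robot touches nothing.
It fails at once if the selector is turned past speed four, more than half-way to speed five (value of joint selector above 2.3744 rad).
It fails at once if the start button is pressed (over 3 mm) while the selector is not at speed four (value of joint start above 0.003 m and not (value of joint selector between 1.9744 and 2.2144 rad)).
It fails at once if the stop button is pressed (over 3 mm) (value of joint stop above 0.003 m).
It fails at once if the pointer is gripped: the fingers touch it with the grasp point in the line of its bar or hub and no more than 12 mm above its top (contact force between the fingers and pointer above 0.5 N and y of the grasp point in the frame of pointer between -0.005 and 0.005 m and x of the grasp point in the frame of pointer between -0.02 and 0.062 m and z of the grasp point in the frame of pointer below 0.039 m).
It fails at once if a bystander (cup, weight, clip or marker pen) is moved or lifted more than 15 mm (distance of any of cup, weight, clip, marker_pen from where it was at the start of the episode above 0.015 m).
It also fails if it takes over 56 s, if anything falls off the work surface, if the arm or the gripper's body presses on something with over 40 N, if the wrist force passes 120 N, or if a joint passes its speed limit or range.

## Working session

There is one attempt and no reset: what is moved stays moved. The work goes in short steps, Python scripts to look and compute and a tool call to move; the robot and the scene stay as the last step left them, time stands still between calls to the robot, and variables do not carry over. Pictures are saved under pics/ and viewed, and the job is handed in when it is done.

Besides the shell and the picture viewer there is one more tool, called after "Emit:" as name(argument=value, ...) on one line, values as JSON. carry_out: Moves the arm, as the interface text tells. Its arguments: {"type":"object","properties":{"rows":{"type":"array","items":{"type":"array","items":{"type":"number"}}},"jaw":{"type":"number"}},"required":["rows"]}

```bash
mkdir -p pics; ls; python3 - <<'E'
from station import *
import cv2
print(read_state(), pinch_z)
for n in ("top","scene"):
    c=read_camera(n); cv2.imwrite(f"pics/{n}0.png",c["img"][:,:,::-1])
    print({k:v for k,v in c.items() if k not in("img","z_map")})
E
```

```text
pics
{'t': 0.0, 'qpos': array([-1.22097681e+00,  5.33608113e-02,  1.61432145e+00, -3.90357771e-05,
        1.47598116e+00, -1.18988192e-01]), 'dq': array([ 0.00107128, -0.00184455,  0.00099236, -0.00190639,  0.00155771,
       -0.00050201]), 'effort': array([ 3.06512802e-04, -3.93675399e+01, -3.70180643e+01, -2.05190081e-04,
        6.79917153e-03,  4.75839613e-06]), 'tool_pos': array([ 282.16875308, -556.9717174 ,  230.04416734]), 'orientation': array([-3.05368168e+00, -7.29205284e-01,  4.34930315e-04]), 'ft_force': array([-1.05286361,  0.75562479,  0.18272087]), 'moment': array([ 0.01459523,  0.0194449 , -0.00017424]), 'grip_width': 85.57208558853765} 18.700000000000003
{'fx': 623.270935772877, 'fy': 623.270935772877, 'cx': 320.73026257302826, 'cy': 237.82525269883948, 'k1': -0.09959362698406234, 'eye': array([456.01640343,  -4.66915567, 973.34752251]), 'attitude': array([ 0.1428651 , -0.11378547, -1.54111153])}
{'fx': 484.2673775984406, 'fy': 484.2673775984406, 'cx': 309.9989031445991, 'cy': 247.4238791302554, 'k1': -0.11568347698934815, 'eye': array([153.40596812, 569.15521725, 546.54739556]), 'attitude': array([ 0.40824674, -1.20490905, -2.21129168])}
```

View pics/top0.png

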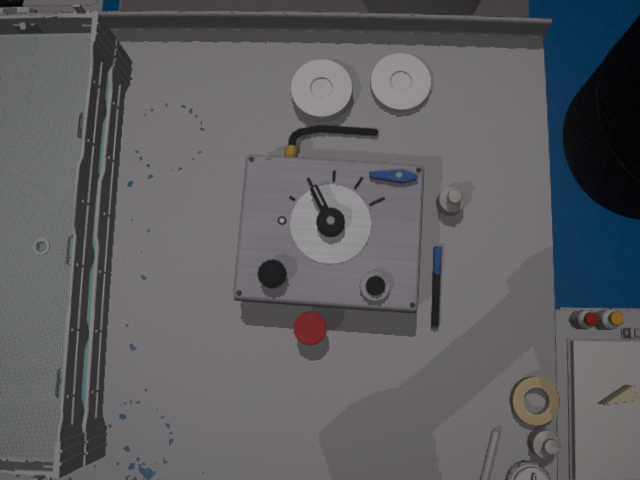

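View pics/scene0.png

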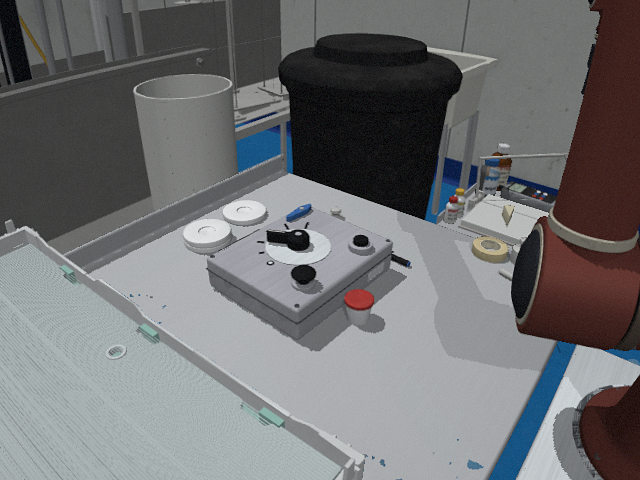

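The top view shows the console centred near (330,232). The off ring is at (282,220), marks 1–5 run from (292,198) to (377,202), and the pointer is toward (315,186), around speed 2. Start is at (375,286), stop at (272,273), the cup at (310,328) and the clip at (393,175).

```bash
cat > h.py <<'E'
from station import *
import numpy as np, cv2
from scipy.spatial.transform import Rotation as R
def cast(c,uv,z):
    uv=np.asarray(uv,float).reshape(-1,1,2)
    K=np.array([[c["fx"],0,c["cx"]],[0,c["fy"],c["cy"]],[0,0,1.]])
    n=cv2.undistortPoints(uv,K,np.array([c["k1"],0,0,0.])).reshape(-1,2)
    d=np.c_[n[:,0],-n[:,1],-np.ones(len(n))]
    d=R.from_rotvec(c["attitude"]).apply(d)
    return c["eye"]+d*((z-c["eye"][2])/d[:,2])[:,None]
def blobs(m,amin=5):
    n,l,s,ce=cv2.connectedComponentsWithStats(m.astype(np.uint8))
    return [(np.round(ce[i],1),s[i]) for i in range(1,n) if s[i][4]>=amin]
E
python3 - <<'E'
from h import *
c=read_camera("top"); g=cv2.cvtColor(c["img"],cv2.COLOR_RGB2GRAY)
sub=g.copy()
m=np.zeros_like(g);m[155:312,232:428]=1
print("dark")
for b in blobs((g<60)&(m>0),6): print(b)
print("white")
for b in blobs((g>195)&(m>0),200): print(b)
print(np.percentile(g[160:300,250:415],[5,25,50,75,95]))
cv2.imwrite("pics/crop.png",cv2.resize(c["img"][150:350,225:475,::-1],None,fx=3,fy=3,interpolation=cv2.INTER_CUBIC))
z=c["z_map"]; print(z[225,350],z[225,250],z[286,375],z[272,272])
E
```

```text
dark
(array([250.9, 158.9]), array([250, 157,   3,   5,  10], dtype=int32))
(array([418.5, 169.5]), array([417, 168,   4,   4,  12], dtype=int32))
(array([333.7, 175.5]), array([333, 171,   3,  11,  26], dtype=int32))
(array([392.6, 179.8]), array([370, 175,  47,   9, 136], dtype=int32))
(array([358.3, 182.5]), array([354, 177,   9,  12,  32], dtype=int32))
(array([327.3, 216.2]), array([307, 178,  38,  59, 761], dtype=int32))
(array([291.8, 198.3]), array([290, 196,   5,   5,  13], dtype=int32))
(array([376.6, 201.1]), array([369, 197,  16,   9,  44], dtype=int32))
(array([281.7, 220.3]), array([278, 217,   8,   8,  20], dtype=int32))
(array([272., 274.]), array([258, 260,  29,  29, 656], dtype=int32))
(array([375.1, 285.5]), array([366, 276,  19,  20, 298], dtype=int32))
(array([238.6, 292.8]), array([237, 291,   4,   5,  14], dtype=int32))
(array([322.5, 305.7]), array([235, 298, 178,  14, 388], dtype=int32))
(array([411.9, 304.9]), array([410, 303,   5,   5,  17], dtype=int32))
white
[ 33. 108. 112. 115. 146.]
915.7598 920.4281 882.404 877.86694
```

View pics/crop.png

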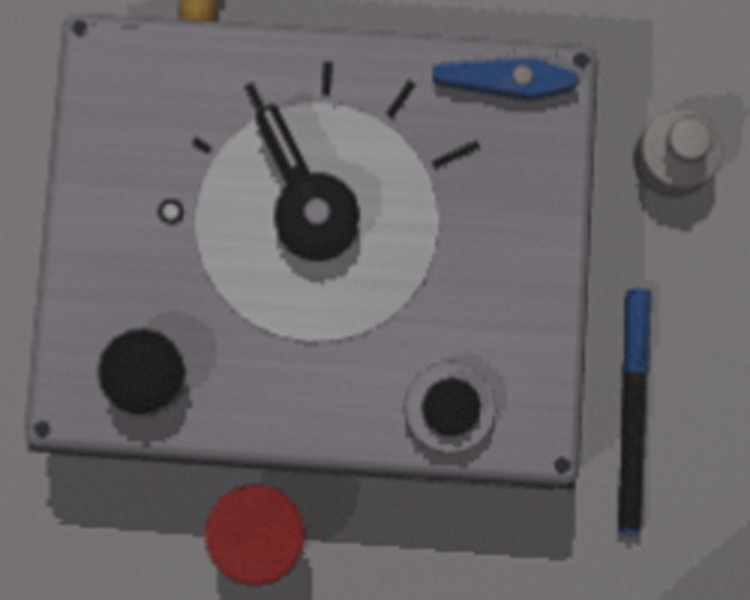

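The pointer stands at speed 2 in this 3× crop, lined up with the second bar, so two clicks are needed. The clip is at the right rear, well away from mark 4. Next I'll compute positions.

```bash
python3 - <<'E'
from h import *
np.set_printoptions(precision=1,suppress=True)
c=read_camera("top"); im=c["img"]; g=cv2.cvtColor(im,cv2.COLOR_RGB2GRAY)
h=(g>120)&(g<240); m=np.zeros_like(g); m[180:270,285:378]=1
m=((h)&(m>0)).astype(np.uint8)
m=cv2.morphologyEx(m,cv2.MORPH_OPEN,np.ones((3,3),np.uint8))
cs,_=cv2.findContours(m,0,1); k=max(cs,key=cv2.contourArea)
hull=cv2.convexHull(k); e=cv2.fitEllipse(hull); print("plate",e)
P=cast(c,[e[0]],72)[0]; print("dial",P)
marks=cast(c,[[281.7,220.3],[291.8,198.3],[333.7,175.5],[358.3,182.5],[376.6,201.1]],70)
for n,q in zip([0,1,3,4,5],marks):
    d=q-P; a=np.degrees(np.arctan2(d[1],d[0])); print(n,q,np.hypot(*d[:2]),"ang",a,"yaw est",a-(90-30*n))
scr=cast(c,[[250.9,158.9],[418.5,169.5],[411.9,304.9],[238.6,292.8]],70); print(scr,scr.mean(0))
for a,b in((0,1),(3,2)):
    d=scr[a]-scr[b];print("y-axis yaw",np.degrees(np.arctan2(d[1],d[0]))-90)
for a,b in((0,3),(1,2)):
    d=scr[a]-scr[b];print("x-axis yaw",np.degrees(np.arctan2(d[1],d[0])))
print("start",cast(c,[[375.1,285.5]],92),"stop",cast(c,[[272,274]],101))
# hub cap & index tip
print("hub",cast(c,[[225+316/3,150+211/3]],97),"bartip top",cast(c,[[225+266/3,150+107/3]],97))
print("cup",cast(c,[[310,328]],46),"weight",cast(c,[[454,197]],53))
print("clip ends",cast(c,[[370,175],[416,177]],82))
# scene
s=read_camera("scene"); gs=cv2.cvtColor(s["img"],cv2.COLOR_RGB2GRAY)
for b in blobs((gs<45)[200:300,200:400],40): print(b[0]+[200,200],b[1])
cv2.imwrite("pics/scrop.png",cv2.resize(s["img"][190:340,200:400,::-1],None,fx=4,fy=4,interpolation=cv2.INTER_CUBIC))
E
```

```text
plate ((330.0522766113281, 223.53952026367188), (79.17676544189453, 80.99714660644531), 89.88497161865234)
dial [626.6   1.   72. ]
0 [630.1  72.6  70. ] 71.67331330594739 ang 87.17282894068016 yaw est -2.827171059319838
1 [663.8  58.8  70. ] 68.74290467446276 ang 57.24258605880582 yaw est -2.75741394119418
3 [700.2  -2.6  70. ] 73.68225977180794 ang -2.8328468570234286 yaw est -2.8328468570234286
4 [690.3 -39.5  70. ] 75.50749377641438 ang -32.50281377319214 yaw est -2.5028137731921376
5 [662.5 -67.2  70. ] 77.06492958163716 ang -62.215331910361016 yaw est -2.215331910361016
[[ 723.3  122.8   70. ]
 [ 712.6 -129.4   70. ]
 [ 510.3 -120.2   70. ]
 [ 521.3  131.5   70. ]] [616.9   1.2  70. ]
y-axis yaw -2.433199366219938
y-axis yaw -2.5021522992191905
x-axis yaw -2.462790972805635
x-axis yaw -2.6180226974065612
start [[535.2 -65.1  92. ]] stop [[546.9  80.8 101. ]]
hub [[626.5   0.6  97. ]] bartip top [[677.   25.9  97. ]]
cup [[474.   26.9  46. ]] weight [[ 675.7 -185.7   53. ]]
clip ends [[ 699.   -56.1   82. ]
 [ 697.6 -124.1   82. ]]
[388.8 203.2] [169   0  31  11 179]
[290.  239.1] [ 67  30  42  21 587]
[360.5 240.4] [154  35  14  12 140]
[395.2 258.2] [191  54   9   9  50]
[303.2 273.8] [ 91  65  25  20 356]
```

View pics/scrop.png

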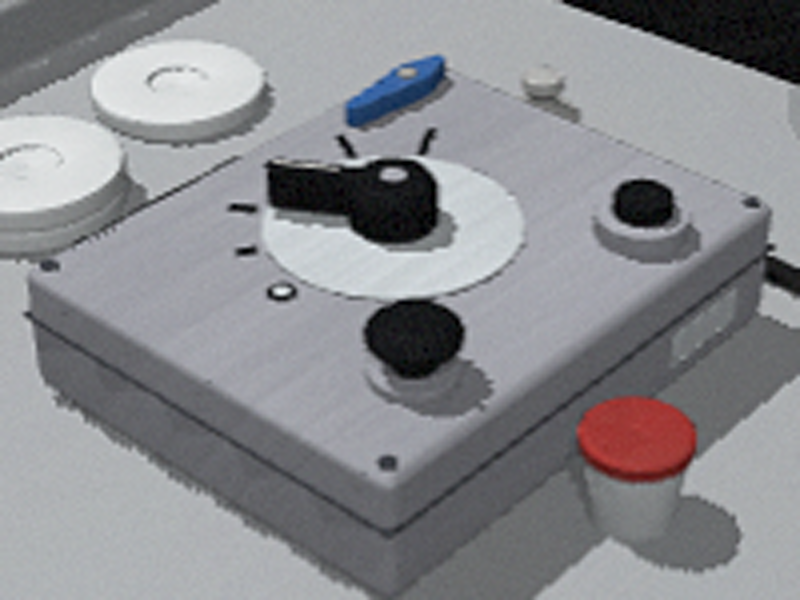

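Emit:
carry_out(rows=[[0.95, -0.6, 0, 0], [0.95, -0.6, 0, 0], [0.95, -0.6, 0, 0], [0.95, -0.6, 0, 0], [0.95, -0.6, 0, 0], [0.95, -0.6, 0, 0], [0.95, -0.6, 0, 0], [0.95, -0.6, 0, 0], [0.95, -0.6, 0, 0], [0.95, -0.6, 0, 0], [0.95, -0.6, 0, 0], [0, 0, 0, 0]], jaw=0)

```text
t: 1.75
tool_pos: [477.5, -228.9, 229.6]
orientation: [-3.054, -0.726, 0.0]
ft_force: [0.7, 0.4, -0.3]
grip_width: 0.4
```

```bash
cat >> h.py <<'E'
np.set_printoptions(precision=2,suppress=True)
def todo(tgt,yaw=None):
    s=read_state(); Rm=R.from_rotvec(s["orientation"]); d=np.array(tgt)-s["tool_pos"]
    x=Rm.apply([1,0,0]); a=np.degrees(np.arctan2(x[1],x[0]))
    print("t",s["t"],"pos",s["tool_pos"],"toolx ang",a,"zdir",Rm.apply([0,0,1]),"F",s["ft_force"],"w",s["grip_width"])
    print("todo units",Rm.inv().apply(d)/30, "mm",Rm.inv().apply(d), "turn",None if yaw is None else (a-yaw)/5)
E
python3 -c "
from h import *
todo([645.8,61.6,150],27.45)
s=read_camera('scene')
print(cast(s,[[360.5,238]],92), cast(s,[[200+393/4,190+176/4]],97))"
```

```text
t 1.75 pos [ 477.45 -228.85  229.56] toolx ang 26.75469384516144 zdir [-0.  0. -1.] F [ 0.73  0.39 -0.3 ] w 0.37430887111665895
todo units [ 9.37 -6.11  2.67] mm [ 281.04 -183.39   80.12] turn -0.13906123096771167
[[534.08 -62.89  92.  ]] [[623.4    3.03  97.  ]]
```

Emit:
carry_out(rows=[[0.94, -0.61, 0, 0], [0.94, -0.61, 0, 0], [0.94, -0.61, 0, 0], [0.94, -0.61, 0, 0], [0.94, -0.61, 0, 0], [0.94, -0.61, 0.4, 0], [0.94, -0.61, 0.4, 0], [0.94, -0.61, 0.4, 0], [0.94, -0.61, 0.7, 0], [0.94, -0.61, 0.7, -0.1], [0, 0, 0, 0]])

```text
t: 3.18
tool_pos: [652.8, 52.8, 148.7]
orientation: [3.055, 0.711, -0.003]
ft_force: [0.1, -0.6, -0.4]
grip_width: 0.0
```

```bash
python3 -c "
from h import *
todo([645.8,61.6,82],27.45)
for n in ('top','scene'):
  s=read_camera(n); cv2.imwrite('pics/%s1.png'%n,s['img'][...,::-1])"
```

```text
t 3.175 pos [652.77  52.76 148.67] toolx ang 26.19555329097125 zdir [-0.   -0.01 -1.  ] F [ 0.11 -0.58 -0.38] w 0.0011790694413025395
todo units [-0.07 -0.38  2.22] mm [ -2.15 -11.29  66.63] turn -0.2508893418057497
```

View pics/scene1.png

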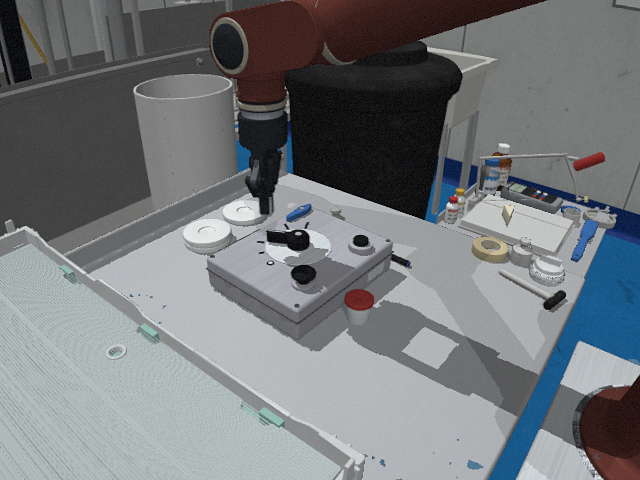

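The closed fingertips hang near (266,210), just above the far side of the pointer. I'll shift sideways and go down.

Emit:
carry_out(rows=[[-0.07, -0.4, 0, -0.25], [0, 0, 0.6, 0], [0, 0, 0.6, 0], [0, 0, 0.5, 0], [0, 0, 0.4, 0], [0, 0, 0.1, 0], [0, 0, 0, 0]])

```text
t: 4.15
tool_pos: [645.5, 58.0, 81.7]
orientation: [3.047, 0.737, 0.004]
ft_force: [0.6, 0.7, -0.1]
grip_width: 0.3
```

```bash
cat >> h.py <<'E'
D=np.array([626.3,1.3])
def rel(tag=None):
    s=read_state(); Rm=R.from_rotvec(s["orientation"]); d=np.append(s["tool_pos"][:2]-D,0)
    t=Rm.inv().apply(d); x=Rm.apply([1,0,0]); a=np.degrees(np.arctan2(x[1],x[0]))
    print("t",s["t"],"z",s["tool_pos"][2],"rel axis in tool",t[:2],"toolx ang",a,"selector equiv deg",90-2.55-a,"F tool",Rm.inv().apply(s["ft_force"]))
    if tag:
        for n in ('top','scene'):
            c=read_camera(n); r=c['img'][130:330,200:460] if n=='top' else c['img'][170:340,180:420]
            cv2.imwrite(f'pics/{n}_{tag}.png',cv2.resize(r[...,::-1],None,fx=3,fy=3,interpolation=cv2.INTER_CUBIC))
E
python3 -c "
from h import *
rel('a')"
```

```text
t 4.15 z 81.72895430191606 rel axis in tool [ 43.06 -41.67] toolx ang 27.20379878775784 selector equiv deg 60.24620121224216 F tool [ 0.88 -0.29  0.14]
```

View pics/scene_a.png

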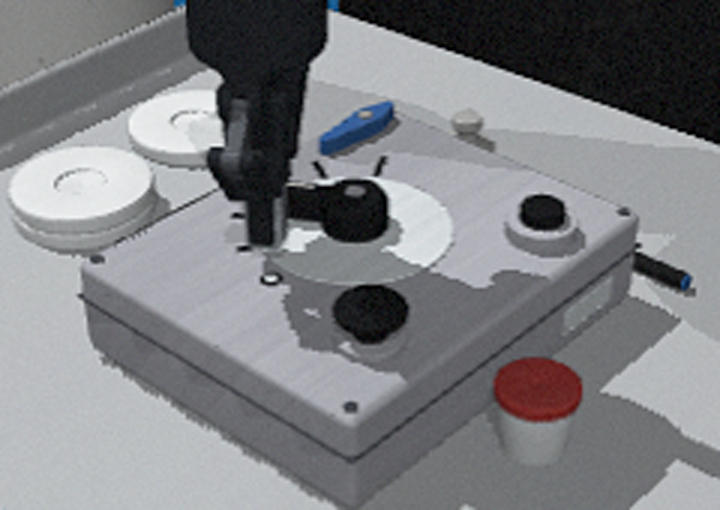

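View pics/top_a.png

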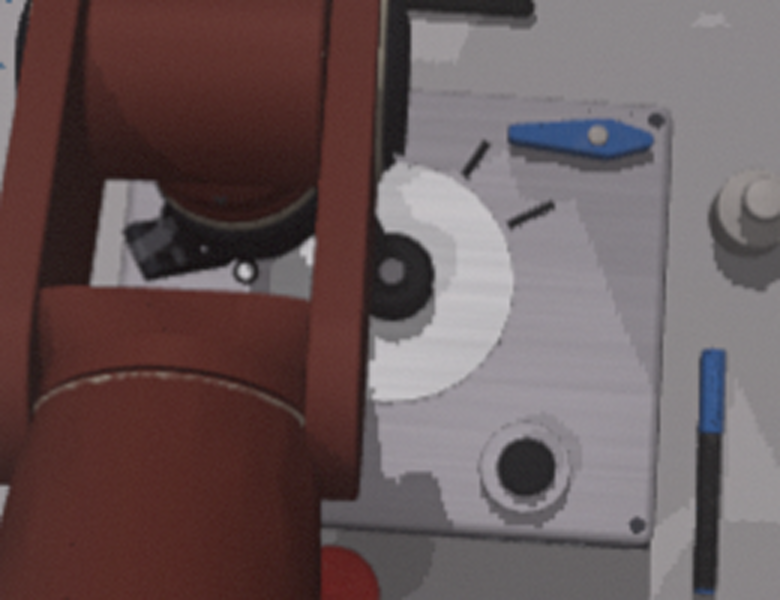

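The fingertips (scene crop ~(265,230)) stand beside the bar on its counter-clockwise side, clear of plate and button. I'll creep into contact.

Emit:
carry_out(rows=[[0.03, 0.15, 0, 0], [0.03, 0.15, 0, 0], [0, 0.15, 0, 0], [0, 0.15, 0, 0], [0, 0.1, 0, 0]])

```text
t: 4.88
tool_pos: [659.3, 38.9, 84.7]
orientation: [3.045, 0.737, 0.011]
ft_force: [0.2, 0.5, -0.4]
grip_width: -0.3
```

```bash
python3 -c "
from h import *
rel()"
```

```text
t 4.875 z 84.74819197136488 rel axis in tool [ 46.52 -18.34] toolx ang 27.21385082433723 selector equiv deg 60.236149175662774 F tool [ 0.46 -0.38  0.4 ]
```

Emit:
carry_out(rows=[[0, 0.1, 0.05, 0], [0, 0, 0.03, 0]])

```text
t: 5.12
tool_pos: [660.8, 36.4, 82.5]
orientation: [3.047, 0.737, 0.011]
ft_force: [-0.2, 0.8, 0.6]
grip_width: 0.1
```

```bash
python3 -c "
from h import *
rel('b')"
```

```text
t 5.125 z 82.54327890368678 rel axis in tool [ 46.74 -15.49] toolx ang 27.18710651538779 selector equiv deg 60.26289348461221 F tool [ 0.17 -0.83 -0.58]
```

View pics/scene_b.png

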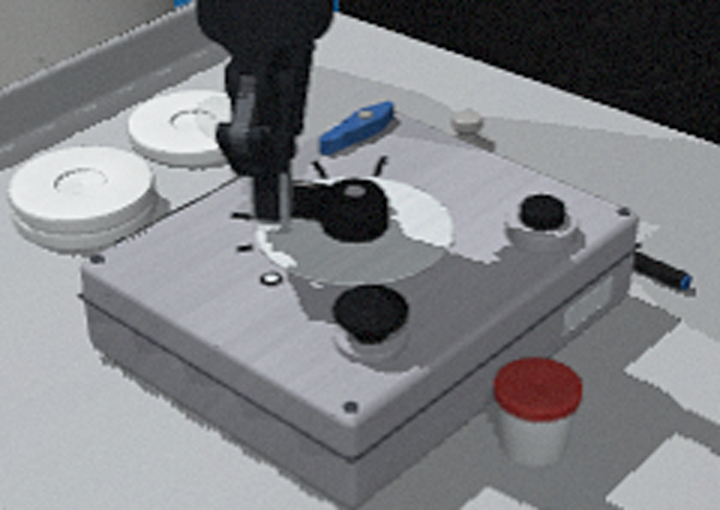

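The tips are almost against the bar, with the selector unmoved. I'll keep creeping.

Emit:
carry_out(rows=[[0, 0.07, 0, 0], [0, 0, 0, 0]])

```text
t: 5.48
tool_pos: [661.4, 35.5, 82.4]
orientation: [3.047, 0.738, 0.01]
ft_force: [-1.4, 2.8, 1.1]
grip_width: -0.1
```

```bash
python3 -c "
from h import *
rel()"
```

```text
t 5.475 z 82.42741145830104 rel axis in tool [ 46.88 -14.34] toolx ang 27.23140014025997 selector equiv deg 60.21859985974003 F tool [ 0.05 -3.15 -1.14]
```

Contact is confirmed, about 3 N at y = −14.4. Now I'll orbit clockwise with the bar in small steps over the first click.

Emit:
carry_out(rows=[[0.02, 0.08, 0, 0.5], [0.02, 0.08, 0, 0.5], [0.02, 0.08, 0, 0.5], [0.02, 0.08, 0, 0.5], [0.02, 0.08, 0, 0.5], [0.02, 0.08, 0, 0.5], [0.02, 0.07, 0, 0.5], [0.02, 0.07, 0, 0.5], [0, 0, 0, 0]])

```text
t: 6.6
tool_pos: [671.9, 18.1, 81.8]
orientation: [3.128, 0.182, 0.012]
ft_force: [0.2, -0.1, -0.3]
grip_width: 0.0
```

```bash
python3 -c "
from h import *
rel('c')"
```

```text
t 6.6 z 81.83371977425035 rel axis in tool [ 47.28 -11.35] toolx ang 6.659892002078012 selector equiv deg 80.790107997922 F tool [0.17 0.14 0.33]
```

View pics/scene_c.png

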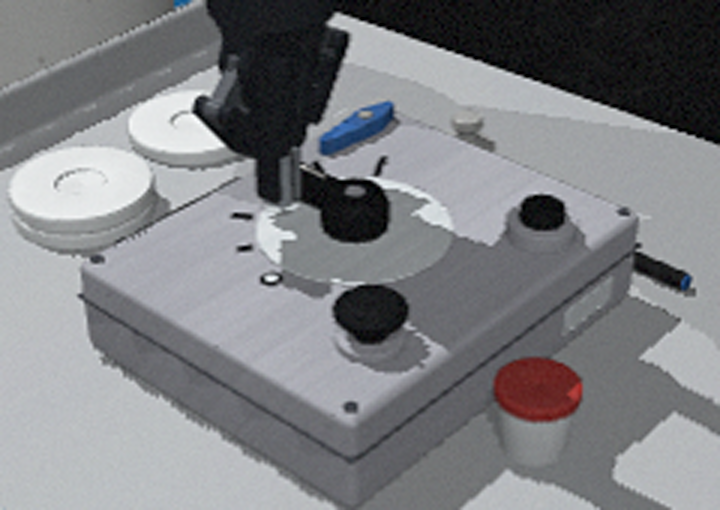

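View pics/top_c.png

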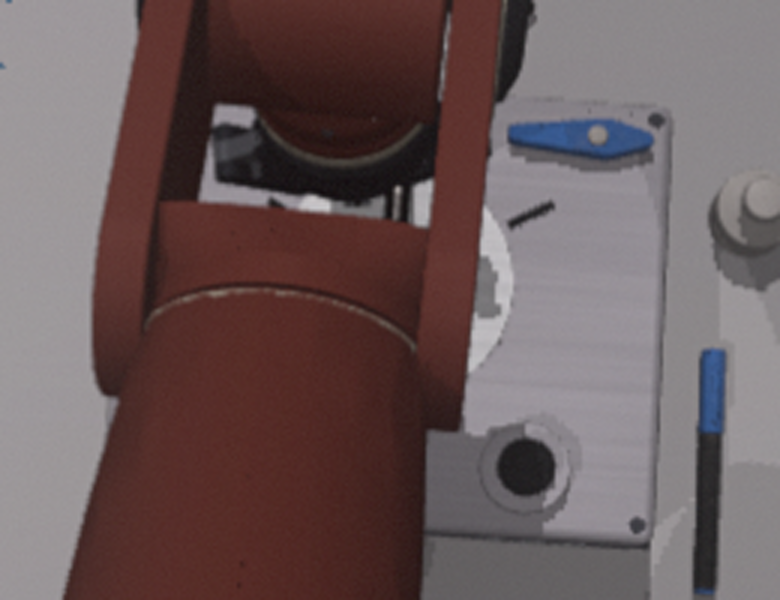

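The pointer snapped to speed 3: the bar is at top crop (400,205), under mark 3 at (402,138), with the finger trailing and no force. I'll realign the tool with the bar and repeat the push for the second click.

Emit:
carry_out(rows=[[0, 0, 0, 0.9], [0, 0, 0, 0.9], [0, 0.08, 0, 0], [0, 0, 0, 0]])

```text
t: 7.2
tool_pos: [671.7, 16.1, 81.7]
orientation: [3.134, -0.065, 0.013]
ft_force: [-0.7, 0.8, 0.6]
grip_width: 0.3
```

```bash
python3 -c "
from h import *
rel()"
```

```text
t 7.2 z 81.69917880749156 rel axis in tool [ 44.79 -16.65] toolx ang -2.3581362629462697 selector equiv deg 89.80813626294628 F tool [-0.68 -0.74 -0.6 ]
```

Emit:
carry_out(rows=[[0, 0.08, 0, 0], [0.02, 0.08, 0, 0.5], [0.02, 0.08, 0, 0.5], [0.02, 0.08, 0, 0.5], [0.02, 0.08, 0, 0.5], [0.02, 0.07, 0, 0.5], [0.02, 0.07, 0, 0.5], [0, 0, 0, 0]])

```text
t: 8.2
tool_pos: [673.9, 1.3, 81.8]
orientation: [3.104, -0.478, 0.017]
ft_force: [0.5, -0.6, -0.7]
grip_width: -0.1
```

```bash
python3 -c "
from h import *
rel('d')"
```

```text
t 8.2 z 81.80486745683488 rel axis in tool [ 45.36 -14.25] toolx ang -17.493312934675476 selector equiv deg 104.94331293467548 F tool [0.66 0.4  0.73]
```

View pics/scene_d.png

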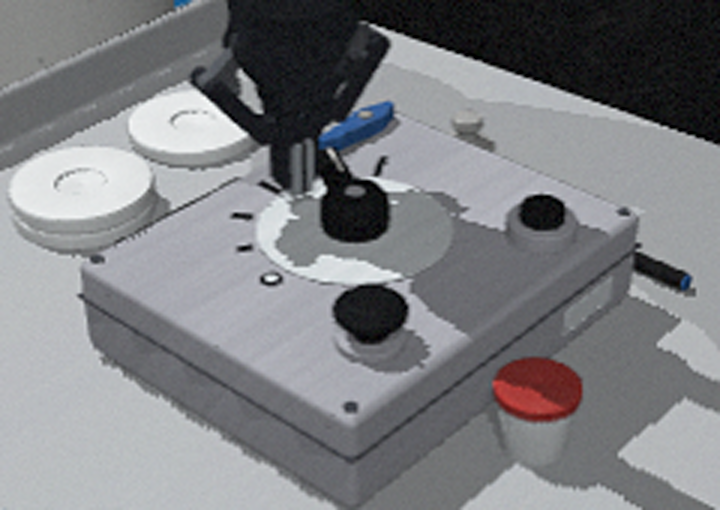

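View pics/top_d.png

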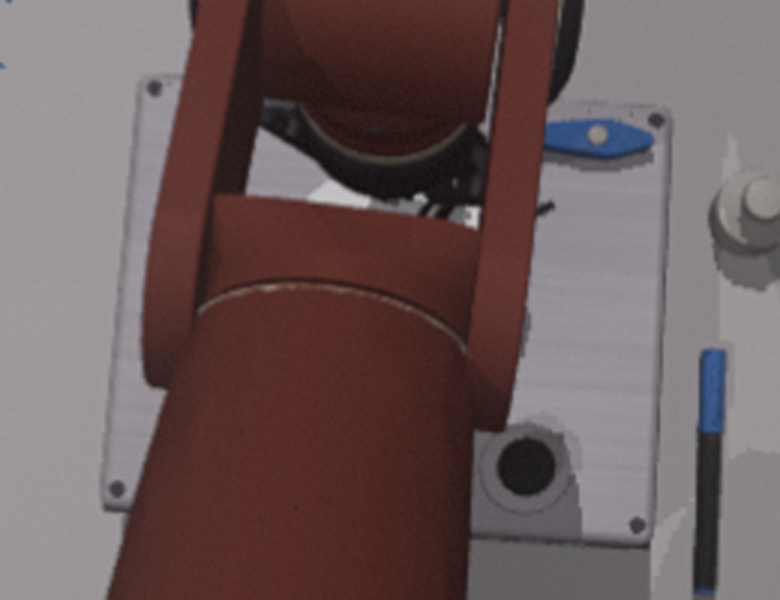

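The force is gone and the bar (scene crop ~(340,165)) has run ahead of the finger toward mark 4. I'll back off, lift and check with a clear view.

Emit:
carry_out(rows=[[0, -0.3, 0, 0], [0, -0.3, -0.3, 0], [0, 0, -0.9, 0], [0, 0, -0.9, 0], [-0.9, 0, -0.6, 0], [-0.9, 0, 0, 0], [-0.9, 0, 0, 0], [-0.9, 0, 0, 0], [0, 0, 0, 0]])

```text
t: 9.43
tool_pos: [575.8, 57.9, 170.5]
orientation: [-3.106, 0.467, -0.029]
ft_force: [-0.2, 0.0, -0.2]
grip_width: 0.1
```

```bash
python3 -c "
from h import *
rel('e'); todo([535,-64.5,130])"
```

```text
t 9.425 z 170.5402793523792 rel axis in tool [-64.89 -39.27] toolx ang -17.091504306123877 selector equiv deg 104.54150430612388 F tool [-0.22  0.02  0.21]
t 9.525 pos [577.33  57.16 170.87] toolx ang -17.14649554435789 zdir [ 0.02 -0.   -1.  ] F [-0.14  0.34 -0.13] w 0.07836022963011313
todo units [-0.18  4.3   1.34] mm [ -5.36 128.88  40.31] turn None
```

View pics/scene_e.png

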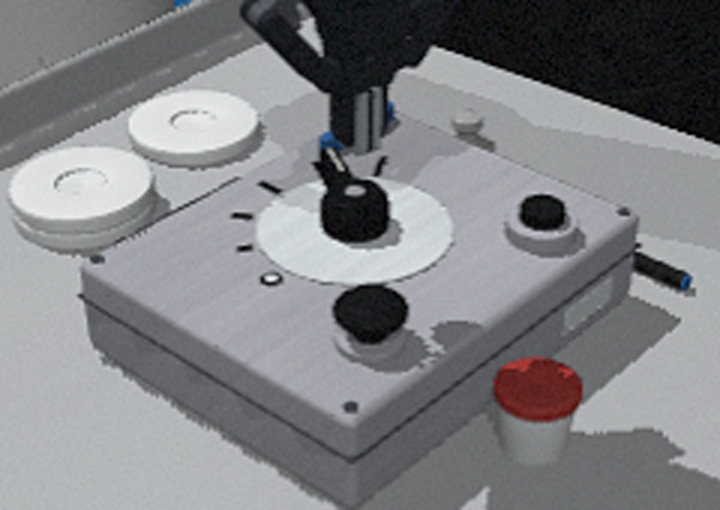

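View pics/top_e.png

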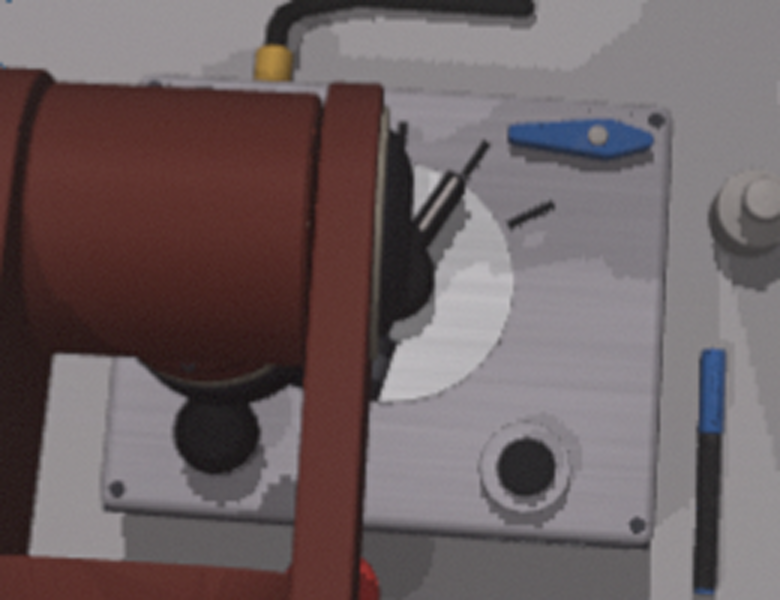

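The top crop shows the bar (440,215) in line with mark 4 (476,158), so the selector is at speed four. Now to a point above the start button.

Emit:
carry_out(rows=[[-0.1, 0.85, 0, 0], [-0.1, 0.85, 0, 0], [0, 0.85, 0, 0], [0, 0.85, 0.3, 0], [0, 0.85, 0.4, 0], [0, 0, 0.6, 0], [0, 0, 0, 0], [0, 0, 0, 0]])

```text
t: 10.52
tool_pos: [542.2, -67.8, 133.3]
orientation: [-3.106, 0.468, -0.042]
ft_force: [-0.4, 0.0, 0.6]
grip_width: -0.1
```

```bash
python3 -c "
from h import *
todo([535,-64.5,100]);rel('f')"
```

```text
t 10.525 pos [542.17 -67.84 133.32] toolx ang -17.133450785390846 zdir [ 0.03 -0.   -1.  ] F [-0.38  0.04  0.55] w -0.11329823564072594
todo units [-0.29 -0.03  1.1 ] mm [-8.71 -0.93 33.11] turn None
t 10.525 z 133.3202591373578 rel axis in tool [-60.    90.85] toolx ang -17.133450785390846 selector equiv deg 104.58345078539085 F tool [-0.36  0.07 -0.56]
```

View pics/scene_f.png

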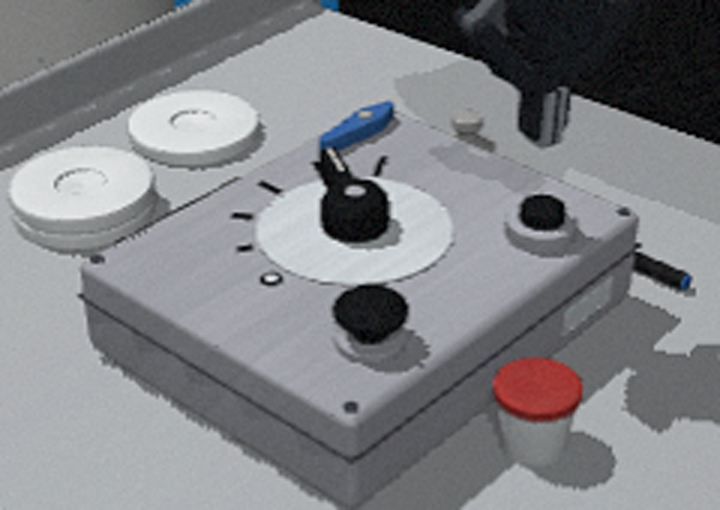

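The fingertips (545,140) hang above the start button (543,210).

Emit:
carry_out(rows=[[-0.28, 0, 0.3, 0], [0, 0, 0.4, 0], [0, 0, 0.4, 0], [0, 0, 0, 0]])

```text
t: 11.12
tool_pos: [534.1, -64.1, 97.9]
orientation: [-3.106, 0.465, -0.042]
ft_force: [-0.7, 0.2, -0.2]
grip_width: -0.0
```

```bash
python3 -c "
from h import *
todo([535,-64.5,86])"
```

```text
t 11.125 pos [534.13 -64.14  97.92] toolx ang -17.026729210503216 zdir [ 0.03 -0.   -1.  ] F [-0.68  0.25 -0.18] w -0.015218515070580804
todo units [0.02 0.   0.4 ] mm [ 0.63  0.15 11.94] turn None
```

Emit:
carry_out(rows=[[0, 0, 0.15, 0], [0, 0, 0.15, 0], [0, 0, 0.08, 0], [0, 0, 0.06, 0]])

```text
t: 11.62
tool_pos: [534.8, -64.3, 86.0]
orientation: [-3.106, 0.465, -0.04]
ft_force: [-7.2, 0.9, 12.7]
grip_width: 0.2
```

```bash
python3 -c "
from h import *
todo([535,-64.5,86])"
```

```text
t 11.625 pos [534.77 -64.3   85.96] toolx ang -17.029264894452975 zdir [ 0.03 -0.   -1.  ] F [-7.18  0.88 12.7 ] w 0.16681354899799358
todo units [ 0.01  0.   -0.  ] mm [ 0.28  0.12 -0.03] turn None
```

12.7 N is well above the 5 N spring at z = 86, so the button is bottomed. I'll hold briefly, then lift away.

Emit:
carry_out(rows=[[0, 0, 0.02, 0], [0, 0, 0, 0]])

```text
t: 11.88
tool_pos: [534.8, -64.3, 86.6]
orientation: [-3.106, 0.465, -0.039]
ft_force: [-3.8, 0.6, 4.8]
grip_width: -0.1
```

```bash
python3 -c "
from h import *
todo([535,-64.5,86]); rel('g')"
```

```text
t 11.875 pos [534.75 -64.29  86.62] toolx ang -17.021824292015033 zdir [ 0.02 -0.   -1.  ] F [-3.81  0.56  4.82] w -0.11005641151103623
todo units [0.01 0.   0.02] mm [0.28 0.13 0.63] turn None
t 11.875 z 86.61889172493021 rel axis in tool [-68.31  89.51] toolx ang -17.021824292015033 selector equiv deg 104.47182429201504 F tool [-3.69  0.56 -4.92]
```

View pics/scene_g.png

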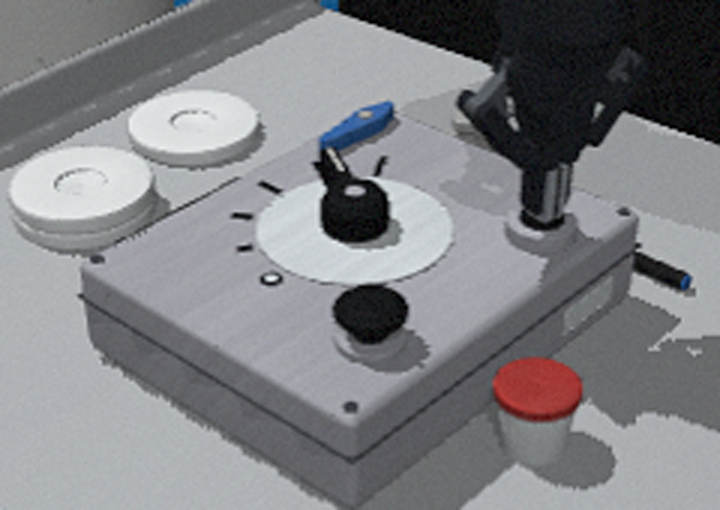

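The picture shows the tips at (545,215) on the button, pressed nearly level with its collar. One firmer push for certainty, then lift well clear.

Emit:
carry_out(rows=[[0, 0, 0.08, 0], [0, 0, 0.05, 0], [0, 0, -0.3, 0], [0, 0, -0.6, 0], [0, 0, -0.9, 0], [0, 0.6, -0.9, 0], [0, 0.9, -0.9, 0], [0, 0.9, 0, 0], [0, 0.9, 0, 0], [0, 0.9, 0, 0], [0, 0.9, 0, 0], [0, 0, 0, 0]])

```text
t: 13.48
tool_pos: [489.9, -216.0, 203.8]
orientation: [3.103, -0.462, 0.061]
ft_force: [0.0, 0.4, -0.4]
grip_width: 0.1
```

Emit:
carry_out(rows=[[0, 0.9, 0, 0], [0, 0.9, 0, 0], [0, 0, 0, 0], [0, 0, 0, 0]])

```text
t: 13.98
tool_pos: [475.6, -266.0, 205.1]
orientation: [3.104, -0.459, 0.067]
ft_force: [0.3, 0.2, -1.3]
grip_width: -0.1
```

```bash
python3 -c "
from h import *
todo([535,-64.5,86]); rel('i')
c=read_camera('top')
print('start',cast(c,[[375.1,285.5]],92), 'depths start/stop', np.median(c['z_map'][283:289,372:379]),np.median(c['z_map'][271:277,269:276]))"
```

```text
t 13.975 pos [ 475.57 -265.99  205.07] toolx ang -16.813972299334498 zdir [ 0.04 -0.01 -1.  ] F [ 0.31  0.22 -1.33] w -0.08314871650925051
todo units [-0.21 -6.99  3.99] mm [  -6.45 -209.66  119.62] turn None
t 13.975 z 205.06771650304768 rel axis in tool [-66.91 299.46] toolx ang -16.813972299334498 selector equiv deg 104.2639722993345 F tool [ 0.17 -0.3   1.34]
start [[535.16 -65.06  92.  ]] depths start/stop 881.3462 877.6732
```

View pics/top_i.png

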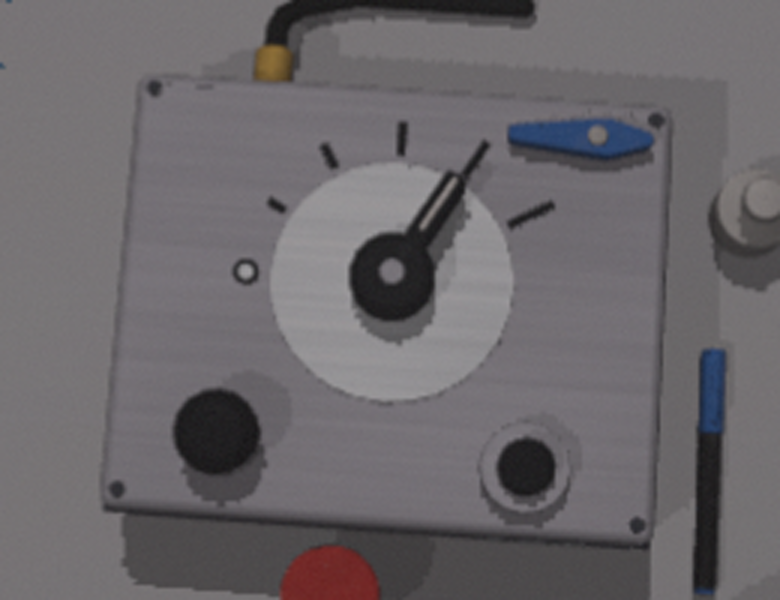

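View pics/scene_i.png

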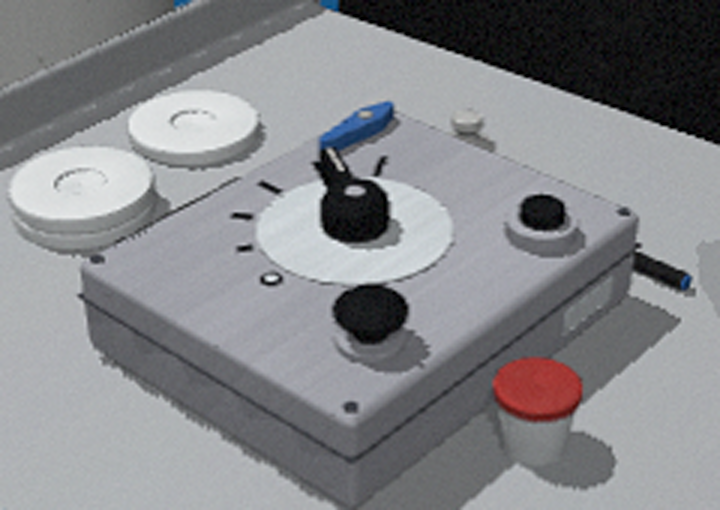

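The final views show the bar (435,215) in line with mark 4 (475,158), the start button back up (its depth matches the start of the run), stop untouched and the bystanders in place. The arm is clear, so I'm handing in.

```bash
python3 -c "
from station import *
print(hand_in())"
```

```text
the job is handed in; nothing more can be done
None
```

The selector is at speed four and the start button was pressed and came back up. I handed the job in at about 14 s of the 56 s; hand-in gives no verdict.

- **Selector:** it started at speed 2. I pushed it two clicks clockwise with closed fingertips and backed off. In the last top picture the bar lines up with the speed-four mark by eye; I did not measure the final angle in numbers.
- **Start button:** I pressed it down to about z = 86 mm with up to 12.7 N, against its 5 N spring. The reading had dropped to 4.8 N two rows later, so I pushed once more before letting go. Afterwards its depth read 881 mm, against 882 mm at the start, so it is up.
- **Stop button and bystanders:** the stop button's depth is unchanged (877.7 against 877.9 mm). The cup, weight, clip and marker pen look unmoved in the pictures. The arm is clear of everything, with the wrist force at noise level (about 1.3 N).

The two cameras disagreed by 2 to 4 mm on the dial and the button. I averaged the two, and it made no difference to the result.

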